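Find the rocking cover on the desk caddy and press it home

TASK

One of the four square covers on the desk caddy is not seated and rocks when it is pressed. Press the covers near an edge with a fingertip, one after another, until you find the one that tips, then press that one in the middle until it is fully home, lies level and no longer rocks. Only press: do not lift any cover out of its well, and leave the jar, tin, eraser and bookend where they are.

Things in the scene. Friction and masses are not known exactly. Their poses are not given: they have to be found in the camera images.
- caddy: grey plastic desk caddy on a round black turntable foot (210 mm across, 12 mm high) that is locked: it does not move. Square, 176 x 176 mm, flat top 62 mm above the table; origin at the centre of its underside, x and y along its sides. Four square wells, their centres 42 mm from the caddy's centre in both x and y, hold the covers. A finger knob, 22 mm across, stands on the centre of the top, to 94 mm above the table.
- cover_a_top (a point): centre of the top face of one of four identical covers: a white plastic square 60 x 60 mm, 19 mm thick, 50 g, with a raised border 7 mm wide round a middle 2 mm lower (this point is at border height). It lies in a well with 3 mm play all round; x, y along its sides, z up out of its top. Names do not tell which is loose.
- cover_b_top (a point): the same point of the second cover. Firm covers: three of the four do not give wherever they are pressed. One of these stands low, its border 67 mm above the table; two stand raised, border at 72 mm, on thicker liners, which is as it should be.
- cover_c_top (a point): the same point of the third cover. The loose cover also stands level at 72 mm, on a central boss 12 mm square, so height does not tell it apart. Pressed on the border at the middle of a side (25 mm from its centre) with 1 to 5 N, it tips down on that side by about 0.2 rad until it meets the ledge; let go, it rights itself.
- cover_d_top (a point): the same point of the fourth cover. Seating: pressed in the middle with 13 N or more (aim at about 18 N) the boss under the loose cover sinks 5 mm and stays down; its border is then 67 mm above the table and the cover is firm.
- jar: closed green glass jar, 68 mm across, 95 mm tall, standing beside the caddy; origin at the centre of its underside
- tin: closed flat steel compass tin, 167 x 60 x 19 mm, long along its x; origin at the centre of its underside
- eraser: white eraser block, 55 x 22 x 13 mm, long along its x; origin at the centre of its underside
- bookend: aluminium bookend bent to an L: a foot 110 x 100 mm on the table and, at its +x end, an upright 140 mm tall; origin at the centre of the foot's underside
Not all that is in view belongs to the job. What is shaped like the part that bears cover_b_top but purple or yellow is not meant. What is shaped like the part that bears cover_a_top but green is not meant.

How it is judged:
By the outcome, as a careful person would: the job done as asked, in the order asked, and still so for the second after the job is handed in, with the robot touching nothing.
It also fails if it takes over 48 s, if anything falls off the work surface, if the arm or the gripper's body presses on something with over 40 N, if the wrist force passes 120 N, or if a joint passes its speed limit or range.

ROBOT

A 7-joint arm with a two-finger parallel gripper is mounted at the origin on the work surface. World frame = base frame: x ahead of the robot, y to its left, z up, the work surface at z = 0. Lengths are in m, angles in degrees, forces in N, time in s.
With the tool pointing down it reaches from about 0.425 to 0.875 m from the base axis. Payload 4.7 kg.
Tool frame: the origin (TCP) lies at the very end of the fingers, on their centre line; the grasp point (between the pads) lies 19 mm behind it; y points along the fingers, z is the direction in which the jaws open and shut, and the axes are right-handed (so a half turn about y gives the same grasp; the last joint's range is limited). The gripper opens to 87 mm and grips with 3 to 60 N. Pads are 19 mm wide; open, the fingers measure 117 mm over their backs; the gripper's body (75 mm by 190 mm) begins 51 mm behind the grasp point.
Start: joints at [-73.447, 18.392, -4.016, 83.108, 1.295, 78.541, -3.26], TCP at [0.176, 0.626, 0.223] pointing down, gripper open.
Joint ranges: [-163.93, 163.93], [-17.29, 119.83], [-79.2, 71.16], [3.27, 140.29], [-89.18, 269.18], [5.43, 117.66], [-154.24, 154.24]. Speed limits (degrees/s): [147.25, 147.25, 180, 180, 180, 180, 180].

INTERFACE

Orientations are given as [roll, pitch, yaw] about the fixed x, y, z axes, in that order (R = Rz(yaw) Ry(pitch) Rx(roll)).
In Python, from cell import env gives the robot as it stands.
- The arm moves only by the shell command python3 -m pendant 'ROWS' [FORCE]. ROWS is JSON, one flat list of numbers, 7 for each row, row after row: the shift along the world's x, y, z in units of 40 mm (1.0 is 40 mm), then the turn, a rotation vector about the world's x, y, z in units of 10 degrees (1.0 is 10 degrees), then the finger opening in mm, from 0 to 87. In form: [x, y, z, wx, wy, wz, jaw, x, y, z, wx, wy, wz, jaw, ...]. A call has 1 to 10 rows; each row shifts and turns the commanded pose from where the row before left it; what a row does not reach is not made up. A row lasts 1/8 s, in which the tool goes at most 62.5 mm and 10.7 degrees, less where a joint would pass 70% of its speed; a pose out of reach is approached as far as the arm can. A call is refused whole if a number of a shift passes 1 or a number of a turn 1, either way. A call with a gripper value outside its range is refused whole. The fingers move at their own pace and stop on an object; FORCE is the grip in N (left out, the last holds). Time passes only in rows, so rows that do not move let the fingers close. It gives the time, the measured TCP pose, the force and the opening at its end, in the units of the state.
- env.get_obs(): the state, without advancing time (a new reading comes with each control period).
- env.read_camera(name): name is "side" or "top"; returns a dict with "image" (420x560x3 uint8, red, green, blue), "fx", "fy", "cx", "cy" (pixels), "cam_to_world" (4x4, takes a point from camera to world coordinates). Camera axes: x right, y up, looking along -z (the intrinsics and any distortion apply to the point x, -y, -z); pixel columns grow to the right and rows downward; lengths in m; the calibration is good to about 2 mm. A picture is of the moment at which its call begins. There is no depth.
- env.sign_off(): hands the job in, once; it reports no verdict.
The state is a dict: "time_s": time; "qpos": joint angles; "joint_velocities": joint speeds; "effort": joint torques, N m; "tool_pos": TCP position; "tool_rot": TCP orientation; "force": force on the tool from outside, world axes, zero at the start; "wrist_torque": the same for the moment, N m; "grip_width": finger opening in m.
Only numpy, scipy, OpenCV 4.12 (cv2) and the standard library are available. Lean on these libraries where they do the work, as an engineer would, in place of code of your own. Each camera call takes 0.05 s, during which the arm holds its last target.

## Working session

There is one attempt and no reset: what is moved stays moved. The work goes in short steps, Python scripts to look and compute and a shell command to move; the robot and the scene stay as the last step left them, time stands still between calls to the robot, and variables do not carry over. Pictures are saved under pics/ and viewed, and the job is handed in when it is done.

```bash
ls; mkdir -p pics
python3 - <<'E'
from cell import env
import cv2
for n in ("side","top"):
    c=env.read_camera(n); cv2.imwrite(f"pics/{n}0.png",cv2.cvtColor(c["image"],cv2.COLOR_RGB2BGR))
    print(n,c["fx"],c["fy"],c["cx"],c["cy"],c["cam_to_world"],[k for k in c])
o=env.get_obs(); print(o)
E
```

```text
pics
side 509.29710368443074 509.29710368443074 281.641688985789 215.36068013015628 [[-0.87984999  0.35689082 -0.31383584  0.18102644]
 [-0.47522756 -0.6673193   0.57344897  0.86247052]
 [-0.00477004  0.65369251  0.75674523  1.06219119]
 [ 0.          0.          0.          1.        ]] ['image', 'fx', 'fy', 'cx', 'cy', 'cam_to_world']
top 439.03700993153547 439.03700993153547 279.1087358607922 211.2656034684234 [[ 0.0164143   0.99111664 -0.13197869  0.4866953 ]
 [-0.99983182  0.01734996  0.00594253  0.09506543]
 [ 0.00817957  0.13185895  0.99123474  0.949568  ]
 [ 0.          0.          0.          1.        ]] ['image', 'fx', 'fy', 'cx', 'cy', 'cam_to_world']
{'time_s': 0.1, 'qpos': array([-73.44845275,  18.43607305,  -4.0161924 ,  83.16696675,
         1.29408504,  78.54237454,  -3.26196756]), 'joint_velocities': array([ 0.0660059 , -0.06347661,  0.01764372, -0.19845258, -0.00987226,
       -0.02262125,  0.04982952]), 'effort': array([-7.12340789e-04, -4.92571235e+01, -4.06148918e-01, -3.13398278e+01,
       -6.42119371e-02,  3.95331520e-02,  7.98062365e-05]), 'tool_pos': array([0.1762675 , 0.62512551, 0.22156498]), 'tool_rot': array([-9.01002292e+01, -4.38001144e-03, -1.57434926e+01]), 'force': array([-0.33171827, -0.56440042,  0.6652875 ]), 'wrist_torque': array([-0.00269154, -0.0208621 , -0.03870472]), 'grip_width': 0.08707863672668338}
```

View pics/side0.png

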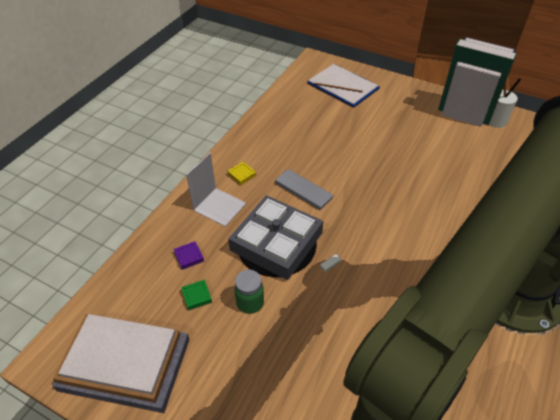

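View pics/top0.png

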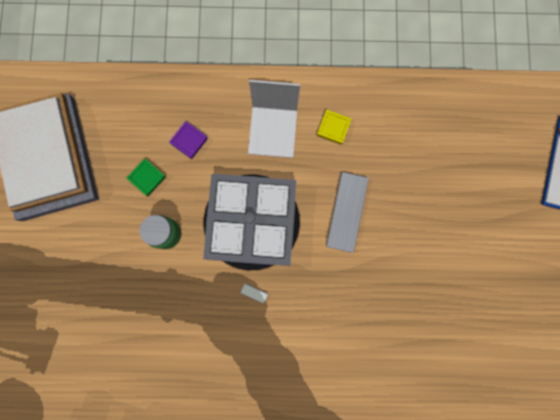

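```bash
cat > h.py <<'E'
import numpy as np, cv2
from cell import env
def ray(c,u,v):
    T=c["cam_to_world"]; d=T[:3,:3]@np.array([(u-c["cx"])/c["fx"],-(v-c["cy"])/c["fy"],-1.]); return T[:3,3],d
def at(c,u,v,z):
    p,d=ray(c,u,v); return p+d*(z-p[2])/d[2]
def proj(c,P):
    T=c["cam_to_world"]; q=T[:3,:3].T@(np.asarray(P)-T[:3,3]); return np.array([c["cx"]+c["fx"]*q[0]/-q[2], c["cy"]-c["fy"]*q[1]/-q[2]])
def crop(c,x0,y0,x1,y1,s,fn):
    im=cv2.cvtColor(c["image"],cv2.COLOR_RGB2BGR)[y0:y1,x0:x1]
    cv2.imwrite(fn,cv2.resize(im,None,fx=s,fy=s,interpolation=cv2.INTER_CUBIC))
E
python3 - <<'E'
from h import *
c=env.read_camera("top"); crop(c,200,165,305,275,5,"pics/t1.png")
c=env.read_camera("side"); crop(c,220,185,330,285,6,"pics/s1.png")
E
```

```text
(no output)
```

View pics/t1.png

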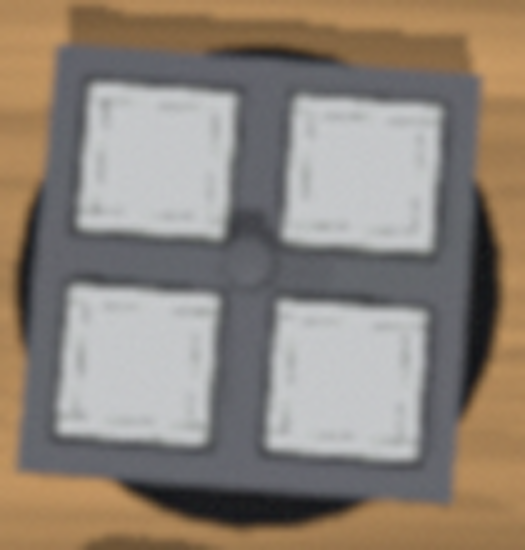

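View pics/s1.png

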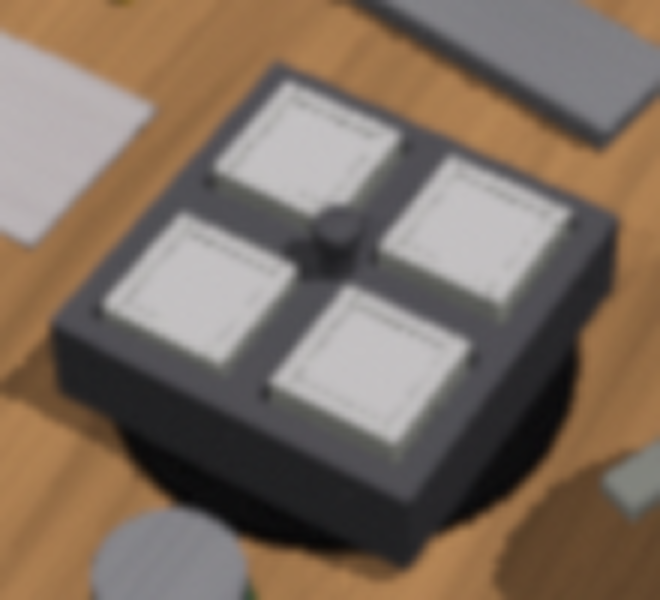

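Run:
```python
from h import *
c=env.read_camera("top")
D={"caddy":([(57,45),(482,75),(450,503),(18,470)],.062),
"UL":([(85,80),(243,90),(227,243),(75,233)],.072),"UR":([(290,95),(445,102),(437,255),(280,247)],.072),
"LL":([(68,285),(222,295),(211,447),(55,438)],.072),"LR":([(275,298),(431,307),(420,463),(262,455)],.072)}
for n,(p,z) in D.items():
    P=np.array([at(c,(x+.5)/5-.5+200,(y+.5)/5-.5+165,z)[:2] for x,y in p])
    e=np.roll(P,-1,0)-P
    print(n,P.mean(0).round(4),np.linalg.norm(e,axis=1).round(4),((np.degrees(np.arctan2(e[:,1],e[:,0]))+45)%90-45).round(1))
S={"caddy":([(278,62),(617,225),(410,505),(53,327)],.062),"far":([(292,80),(403,138),(320,222),(215,163)],.072),"R":([(452,153),(573,213),(503,308),(378,245)],.072),"L":([(185,212),(300,268),(220,365),(103,303)],.072),"near":([(350,287),(470,347),(400,443),(270,380)],.072)}
c=env.read_camera("side")
for n,(p,z) in S.items():
    P=np.array([at(c,(x+.5)/6-.5+220,(y+.5)/6-.5+185,z)[:2] for x,y in p])
    e=np.roll(P,-1,0)-P
    print(n,P.mean(0).round(4),np.linalg.norm(e,axis=1).round(4),((np.degrees(np.arctan2(e[:,1],e[:,0]))+45)%90-45).round(1))
```

```text
caddy [0.5886 0.1487] [0.1756 0.1756 0.174  0.1746] [-3.1 -3.5 -3.4 -3. ]
UL [0.6313 0.1874] [0.0644 0.063  0.0614 0.0628] [-2.7 -4.4 -2.8 -1.7]
UR [0.6274 0.1042] [0.0631 0.0628 0.0633 0.0624] [-1.6 -2.2 -1.9 -2.4]
LL [0.5483 0.1922] [0.062  0.0609 0.0622 0.0613] [-2.7 -2.6 -2.3 -2.8]
LR [0.5439 0.109 ] [0.0627 0.0625 0.0629 0.0629] [-2.3 -3.2 -1.9 -3.3]
caddy [0.5848 0.1543] [0.1755 0.1702 0.1732 0.1757] [-4.8 -3.4 -3.  -2.7]
far [0.6258 0.1079] [0.0597 0.0593 0.0566 0.0584] [-6.9 -8.4 -7.9 -5.3]
R [0.5411 0.1131] [0.0612 0.0601 0.0619 0.0607] [-5.6 -2.9 -5.  -3.5]
L [0.6277 0.1947] [0.0583 0.06   0.0593 0.0588] [-3.7 -3.6 -4.9 -4.6]
near [0.5459 0.1968] [0.0586 0.0563 0.0614 0.0581] [-4.4 -2.6 -2.7 -5.3]
```

```bash
python3 -m pendant '[0.6,-0.9,0,0,0,0.13,0, 0.72,-0.9,0,0,0,0.13,0, 0.72,-0.9,0,0,0,0.13,0, 0.72,-0.9,0,0,0,0.13,0, 0.72,-0.9,0,0,0,0.13,0, 0.72,-0.9,0,0,0,0.13,0, 0.72,-0.9,0,0,0,0.13,0, 0.72,-0.9,0,0,0,0.13,0, 0.72,-0.9,0,0,0,0.13,0, 0.72,-0.9,0,0,0,0.1,0]' 20
```

```text
time_s: 1.55
tool_pos: [0.4604, 0.2644, 0.2228]
tool_rot: [-90.0, -0.0, -3.0]
force: [0.9, -0.0, -0.1]
grip_width: 0.0014
```

```bash
python3 -m pendant '[0.77,-0.85,0,0,0,0,0, 0.77,-0.85,0,0,0,0,0, 0,0,-0.9,0,0,0,0, 0,0,-0.9,0,0,0,0, 0,0,-0.9,0,0,0,0, 0,0,-0.4,0,0,0,0, 0,0,0,0,0,0,0,0,0,0,0,0,0,0]'
python3 - <<'E'
from h import *
o=env.get_obs(); print(o["tool_pos"],o["force"])
c=env.read_camera("top"); crop(c,180,145,320,275,5,"pics/t2.png"); print(proj(c,o["tool_pos"]))
c=env.read_camera("side"); crop(c,210,165,340,285,6,"pics/s2.png");print(proj(c,o["tool_pos"]))
E
```

```text
time_s: 2.55
tool_pos: [0.5223, 0.1981, 0.1002]
tool_rot: [-89.9, -0.1, -3.0]
force: [-0.7, 0.1, 0.6]
grip_width: 0.0005
[0.52230681 0.19809902 0.10015727] [-0.67384515  0.0660091   0.56102619]
[222.34910195 250.1431731 ]
[290.03476407 242.04901568]
```

View pics/t2.png

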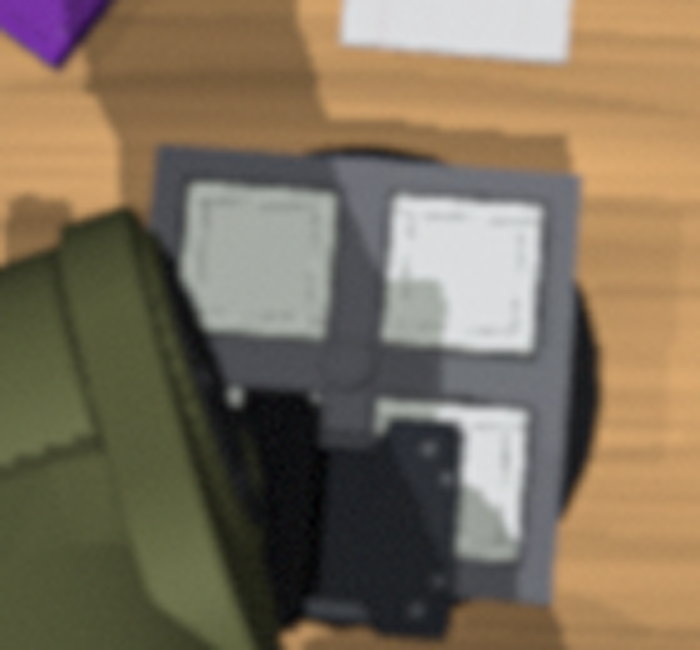

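View pics/s2.png

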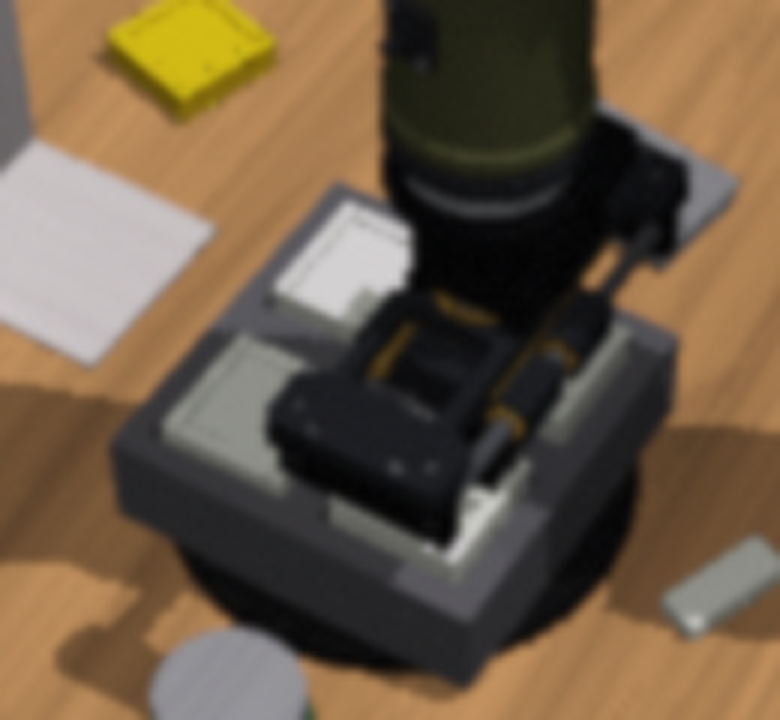

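The fingers are shut and sit above the near-left cover's -x border; the side crop puts the tip at about (290,242) in full-image pixels. I'll lower it in small steps.

```bash
python3 -m pendant '[0,-0.05,-0.3,0,0,0,0, 0,0,-0.3,0,0,0,0, 0,0,0,0,0,0,0,0,0,0,0,0,0,0]'; for i in 1; do python3 -m pendant '[0,0,-0.05,0,0,0,0,0,0,0,0,0,0,0]'; done
```

```text
time_s: 3.15
tool_pos: [0.521, 0.1956, 0.0743]
tool_rot: [-90.0, 0.0, -3.0]
force: [0.1, -0.4, 0.3]
grip_width: 0.0005
time_s: 3.4
tool_pos: [0.5212, 0.1956, 0.0726]
tool_rot: [-90.0, -0.0, -3.0]
force: [-0.2, 0.3, -0.4]
grip_width: 0.0003
```

```bash
python3 -m pendant '[0,0,-0.04,0,0,0,0,0,0,0,0,0,0,0]'
```

```text
time_s: 3.65
tool_pos: [0.5213, 0.1957, 0.0724]
tool_rot: [-90.0, -0.0, -3.0]
force: [-2.8, -0.9, 7.4]
grip_width: 0.0005
```

```bash
python3 -m pendant '[0,0,-0.03,0,0,0,0,0,0,0,0,0,0,0]'
```

```text
time_s: 3.9
tool_pos: [0.5214, 0.1957, 0.0723]
tool_rot: [-89.9, 0.0, -3.1]
force: [-5.9, -2.4, 15.5]
grip_width: 0.0005
```

```bash
python3 -m pendant '[0,0,0.5,0,0,0,0, -0.04,-0.7,0,0,0,0,0, -0.04,-0.7,0,0,0,0,0, 0,-0.69,0,0,0,0,0, 0,0,-0.2,0,0,0,0, 0,0,-0.2,0,0,0,0,0,0,0,0,0,0,0,0,0,0,0,0,0,0]'
```

```text
time_s: 4.9
tool_pos: [0.5179, 0.113, 0.0736]
tool_rot: [-90.0, 0.0, -3.0]
force: [1.0, -1.2, 0.1]
grip_width: 0.0007
```

```bash
python3 -m pendant '[0,0,-0.05,0,0,0,0,0,0,0,0,0,0,0]'
```

```text
time_s: 5.15
tool_pos: [0.518, 0.1122, 0.0717]
tool_rot: [-90.0, 0.0, -3.0]
force: [0.2, 1.0, 0.4]
grip_width: 0.0007
```

```bash
python3 -m pendant '[0,0,-0.03,0,0,0,0,0,0,0,0,0,0,0]'
```

```text
time_s: 5.4
tool_pos: [0.518, 0.112, 0.0705]
tool_rot: [-90.0, 0.0, -3.0]
force: [-0.3, -0.0, 0.4]
grip_width: 0.0001
```

```bash
python3 -m pendant '[0,0,-0.04,0,0,0,0,0,0,0,0,0,0,0]'
```

```text
time_s: 5.65
tool_pos: [0.5179, 0.1119, 0.0688]
tool_rot: [-90.0, 0.0, -3.1]
force: [-0.2, -0.2, 0.9]
grip_width: 0.0007
```

```bash
python3 -m pendant '[0,0,-0.03,0,0,0,0,0,0,0,0,0,0,0]'
```

```text
time_s: 5.9
tool_pos: [0.518, 0.112, 0.0683]
tool_rot: [-90.0, 0.0, -3.0]
force: [-2.3, 0.1, 3.7]
grip_width: 0.0003
```

Run:
```python
from h import *
c=env.read_camera("top"); crop(c,180,145,320,275,5,"pics/t3.png")
c=env.read_camera("side"); crop(c,210,165,340,285,6,"pics/s3.png")
for i in range(3): print(env.get_obs()["force"])
```

```text
[-2.00649551 -0.17357963  5.87828058]
[-2.00649551 -0.17357963  5.87828058]
[-2.00649551 -0.17357963  5.87828058]
```

View pics/s3.png

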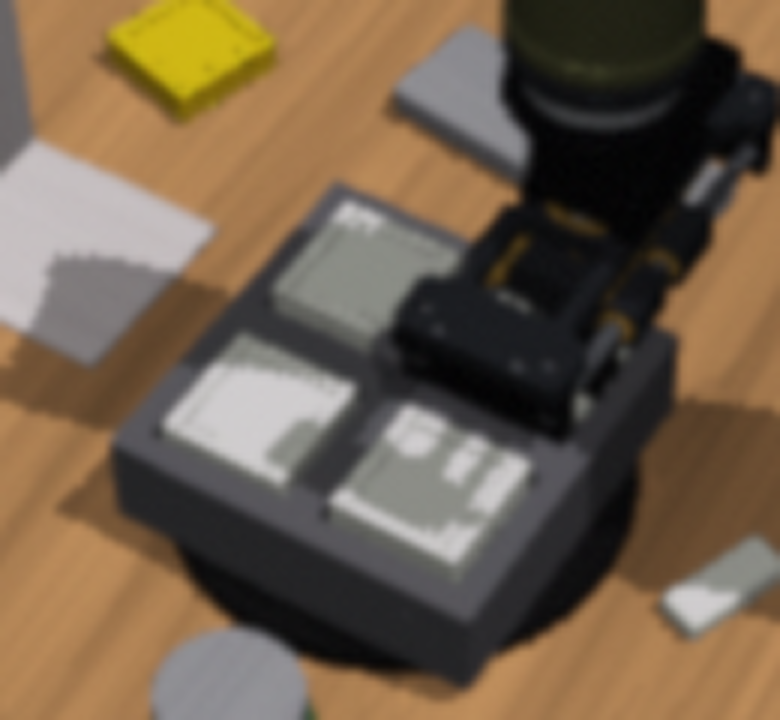

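View pics/t3.png

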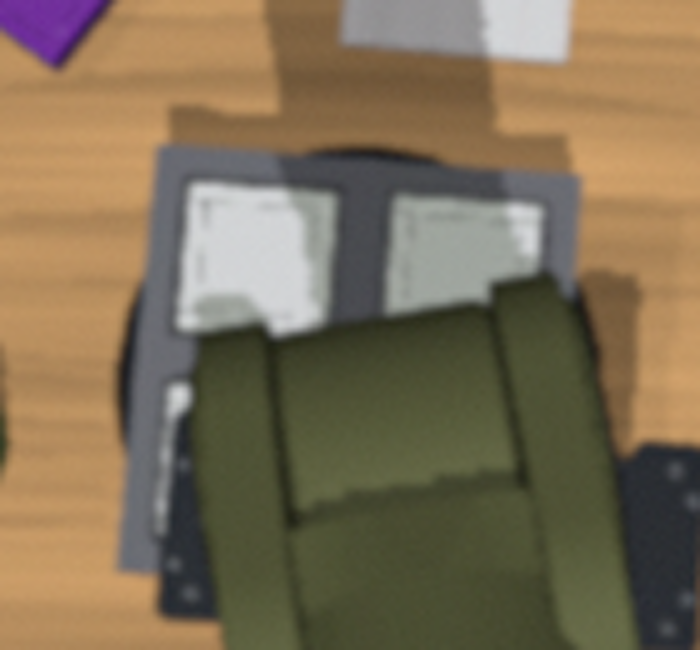

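LR stopped at about 68 mm, which fits either the low cover or a tipped one. To tell them apart, I'll average the force at 70 mm, which is above the low height but within tipping contact, against free air.

```bash
cat > f.py <<'E'
from h import *
a=[]
for i in range(6):
    env.read_camera("side"); o=env.get_obs(); a.append(np.r_[o["force"],o["wrist_torque"]*10,o["tool_pos"][2]*1000])
a=np.array(a); print(a.mean(0).round(2),(a.std(0)/6**.5).round(2))
E
python3 -m pendant '[0,0,0.05,0,0,0,0,0,0,0,0,0,0,0]'; python3 f.py; python3 -m pendant '[0,0,0.25,0,0,0,0,0,0,0,0,0,0,0]'; python3 f.py
```

```text
time_s: 6.25
tool_pos: [0.5182, 0.112, 0.0698]
tool_rot: [-90.0, -0.0, -3.0]
force: [-0.3, 0.1, 0.3]
grip_width: 0.0005
[-2.500e-01 -4.100e-01  5.000e-02  1.900e-01  1.000e-02 -5.000e-02
  6.961e+01] [0.18 0.23 0.19 0.1  0.09 0.19 0.01]
time_s: 6.8
tool_pos: [0.5189, 0.1122, 0.0809]
tool_rot: [-89.9, -0.1, -3.0]
force: [0.1, -0.3, 0.4]
grip_width: 0.0003
[ 1.000e-01 -3.300e-01 -2.100e-01  8.000e-02  1.300e-01 -2.000e-02
  7.995e+01] [0.24 0.15 0.25 0.1  0.1  0.13 0.13]
```

```bash
python3 -m pendant '[0.62,-0.03,0,0,0,0,0,0,0,0,0,0,0,0,0,0,-0.18,0,0,0,0,0,0,0,0,0,0,0]'
```

```text
time_s: 7.6
tool_pos: [0.5413, 0.1108, 0.0715]
tool_rot: [-90.0, 0.1, -3.0]
force: [0.2, -0.4, -0.0]
grip_width: 0.0005
```

```bash
python3 -m pendant '[0,0,-0.05,0,0,0,0,0,0,0,0,0,0,0]'
```

```text
time_s: 7.85
tool_pos: [0.5427, 0.1109, 0.0707]
tool_rot: [-90.0, -0.0, -3.0]
force: [0.4, 0.2, -0.5]
grip_width: 0.0006
```

```bash
python3 -m pendant '[0,0,-0.03,0,0,0,0,0,0,0,0,0,0,0]'
```

```text
time_s: 8.1
tool_pos: [0.5429, 0.111, 0.0704]
tool_rot: [-90.0, -0.0, -3.0]
force: [-2.6, 0.1, 6.4]
grip_width: 0.0005
```

In the middle it carries 6 N at 70.4 mm, so this cover stands raised, and its edge gave way down to 68.3 mm. That makes it the loose one. Now I'll press it home.

```bash
python3 -m pendant '[0,0,-0.025,0,0,0,0,0,0,0,0,0,0,0]'
```

```text
time_s: 8.35
tool_pos: [0.543, 0.111, 0.0699]
tool_rot: [-90.0, -0.0, -3.0]
force: [-3.6, -0.3, 9.1]
grip_width: 0.0002
```

```bash
python3 -m pendant '[0,0,-0.025,0,0,0,0,0,0,0,0,0,0,0]'
```

```text
time_s: 8.6
tool_pos: [0.543, 0.111, 0.0691]
tool_rot: [-89.9, -0.0, -3.0]
force: [-3.4, 0.0, 11.4]
grip_width: 0.0002
```

```bash
python3 -m pendant '[0,0,-0.025,0,0,0,0,0,0,0,0,0,0,0]'
```

```text
time_s: 8.85
tool_pos: [0.543, 0.111, 0.0681]
tool_rot: [-89.9, -0.0, -3.0]
force: [-3.9, -0.9, 10.0]
grip_width: 0.0004
```

```bash
python3 -m pendant '[0,0,-0.025,0,0,0,0,0,0,0,0,0,0,0]'
```

```text
time_s: 9.1
tool_pos: [0.543, 0.111, 0.0671]
tool_rot: [-89.9, -0.0, -3.0]
force: [-4.5, -0.3, 11.5]
grip_width: 0.0009
```

```bash
python3 -m pendant '[0,0,-0.025,0,0,0,0,0,0,0,0,0,0,0]'
```

```text
time_s: 9.35
tool_pos: [0.543, 0.111, 0.0661]
tool_rot: [-89.9, -0.0, -3.0]
force: [-3.8, -0.8, 9.8]
grip_width: 0.0006
```

```bash
python3 -m pendant '[0,0,-0.025,0,0,0,0,0,0,0,0,0,0,0]'
```

```text
time_s: 9.6
tool_pos: [0.5429, 0.1109, 0.0654]
tool_rot: [-89.9, 0.0, -3.0]
force: [-4.4, -0.5, 14.2]
grip_width: 0.0003
```

```bash
python3 -m pendant '[0,0,-0.025,0,0,0,0,0,0,0,0,0,0,0]'
```

```text
time_s: 9.85
tool_pos: [0.5429, 0.111, 0.0654]
tool_rot: [-89.9, 0.0, -3.1]
force: [-8.6, -1.2, 18.9]
grip_width: 0.0003
```

Bottomed at 65.4 mm, exactly 5 mm lower, with 19 N. I'll hold briefly, lift, and recheck the edges lightly.

```bash
python3 -m pendant '[0,0,0,0,0,0,0,0,0,0,0,0,0,0,0,0,0.4,0,0,0,0,-0.62,0.03,0,0,0,0,0,0,0,-0.2,0,0,0,0,0,0,0,0,0,0,0]'
```

```text
time_s: 10.6
tool_pos: [0.518, 0.1119, 0.0698]
tool_rot: [-90.0, 0.0, -3.0]
force: [0.7, -0.6, 0.7]
grip_width: 0.0006
```

```bash
python3 -m pendant '[0,0,-0.04,0,0,0,0,0,0,0,0,0,0,0]'
```

```text
time_s: 10.85
tool_pos: [0.5184, 0.1118, 0.0686]
tool_rot: [-90.0, -0.0, -3.1]
force: [0.5, 0.1, 0.2]
grip_width: 0.0003
```

```bash
python3 -m pendant '[0,0,-0.02,0,0,0,0,0,0,0,0,0,0,0]'
```

```text
time_s: 11.1
tool_pos: [0.5181, 0.112, 0.0679]
tool_rot: [-90.0, 0.0, -3.0]
force: [0.1, -0.8, 0.5]
grip_width: 0.0004
```

```bash
python3 -m pendant '[0,0,-0.02,0,0,0,0,0,0,0,0,0,0,0]'
```

```text
time_s: 11.35
tool_pos: [0.5181, 0.112, 0.0675]
tool_rot: [-90.0, -0.0, -3.0]
force: [-0.9, -0.4, 2.9]
grip_width: 0.0004
```

```bash
python3 -m pendant '[0,0,-0.02,0,0,0,0,0,0,0,0,0,0,0]'
```

```text
time_s: 11.6
tool_pos: [0.5182, 0.1121, 0.0674]
tool_rot: [-90.0, -0.0, -3.0]
force: [-1.9, -0.1, 7.3]
grip_width: 0.0004
```

```bash
python3 -m pendant '[0,0,0.3,0,0,0,0,0.62,-0.03,0,0,0,0,0,0.63,-0.03,0,0,0,0,0,0,0,0,0,0,0,0,0,0,-0.25,0,0,0,0,0,0,0,0,0,0,0]'
```

```text
time_s: 12.35
tool_pos: [0.5669, 0.1097, 0.0678]
tool_rot: [-90.0, 0.1, -3.0]
force: [-0.1, -0.8, 0.0]
grip_width: 0.0002
```

```bash
python3 -m pendant '[0,0,-0.03,0,0,0,0,0,0,0,0,0,0,0]'
```

```text
time_s: 12.6
tool_pos: [0.5673, 0.1097, 0.0675]
tool_rot: [-90.0, 0.0, -3.0]
force: [-1.8, 0.0, 3.9]
grip_width: 0.0005
```

```bash
python3 -m pendant '[0,0,-0.02,0,0,0,0,0,0,0,0,0,0,0]'
```

```text
time_s: 12.85
tool_pos: [0.5681, 0.1097, 0.0675]
tool_rot: [-90.0, -0.0, -3.0]
force: [-1.4, -0.7, 8.0]
grip_width: 0.0003
```

Both sides are firm at 67.4 mm, so the cover is level. I'll lift clear, move away and look.

```bash
python3 -m pendant '[0,0,0.5,0,0,0,0,0,0,0.9,0,0,0,0,0,0,0.9,0,0,0,0,0,0,0.9,0,0,0,0,-0.3,-0.9,0,0,0,0,0,-0.3,-0.9,0,0,0,0,0,-0.3,-0.9,0,0,0,0,0,-0.3,-0.9,0,0,0,0,0,-0.3,-0.9,0,0,0,0,0,0,0,0,0,0,0,0]'; python3 -m pendant '[-0.3,-0.9,0,0,0,0,0,-0.3,-0.9,0,0,0,0,0,0,0,0,0,0,0,0]'
python3 - <<'E'
from h import *
c=env.read_camera("top"); crop(c,130,75,380,310,3,"pics/t4.png")
c=env.read_camera("side"); crop(c,180,150,350,320,3.5,"pics/s4.png")
E
```

```text
time_s: 14.1
tool_pos: [0.5067, -0.0738, 0.1942]
tool_rot: [-90.0, 0.0, -3.4]
force: [-0.3, 0.5, -0.0]
grip_width: -0.0001
time_s: 14.48
tool_pos: [0.4831, -0.1446, 0.1943]
tool_rot: [-90.0, 0.0, -3.3]
force: [-0.1, 0.3, -0.3]
grip_width: 0.0006
```

View pics/t4.png

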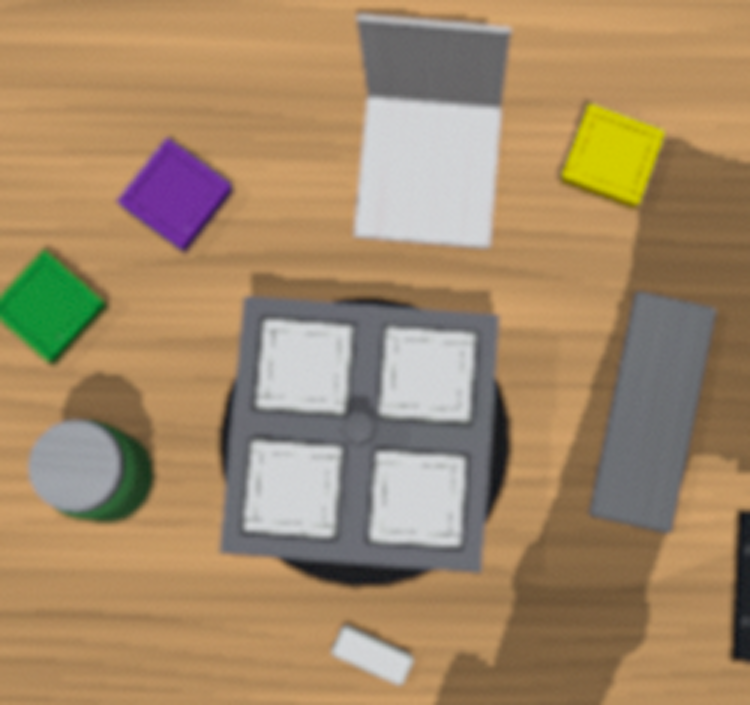

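View pics/s4.png

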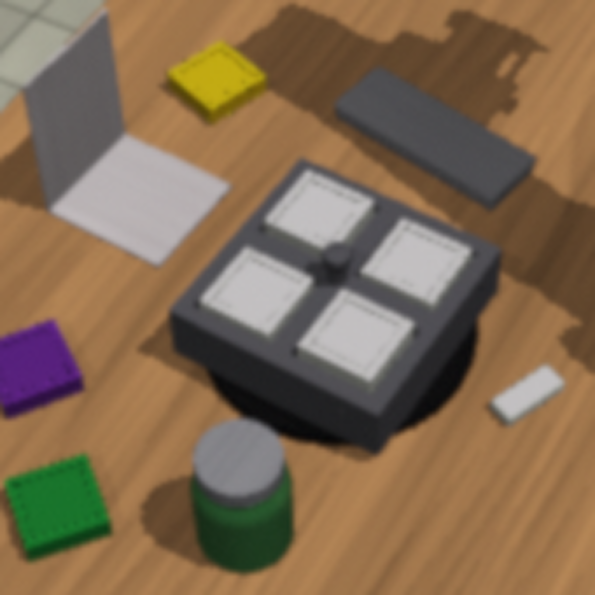

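The pictures show all four covers in their wells, with the treated one at about (417,498) in the top crop and (417,262) in the side crop. It lies level and visibly lower than before. The jar, tin, eraser and bookend are where they were, and the arm is clear.

```bash
python3 -c "
from cell import env
print(env.sign_off())"
```

```text
the job is handed in; nothing more can be done
None
```

The loose cover was the one nearest the robot on its right-hand side (low x, low y). It is now pressed home and no longer rocks, and I handed the job in at about 14.6 s.

- **Finding it:** The near-left cover, pressed first, held firm at about 72 mm under 15 N. The near-right cover gave way at its edge to about 68 mm under less than 1 N. In the middle it still carried 6 N at its raised height, so it was the loose one and not the low one. I did not press the other two covers.
- **Seating it:** I pressed the middle up to about 19 N. It sank from 70.4 to 65.4 mm, the expected 5 mm, mostly at 10 to 11 N, which is below the 13 N stated.
- **Last checks:** Its two opposite x-side edges both held firm at about 67.4 mm under 7 to 8 N, so it sits level along x. I did not press its y sides. The final pictures show all four covers in their wells, the jar, tin, eraser and bookend where they were, and the arm clear of everything.
- **What was unclear:** The averaged light-force comparison at the edge could not tell tipped from low, because the difference was within the noise. The middle press at low force settled it.

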